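# Set out the solvent tray

### The job

Set out the solvent tray for the next run: stand the stoppered conical flask centred on the round pad next to the inlet block (the metal block with three upright fittings), the capped bottle on the pad at the other end of the row, and the open beaker on the pad between them. Cover the beaker with the flat lid that has a knob, centred and level, knob up. Keep the flask, the bottle and the beaker upright all the time, and leave everything standing still.

Things in the scene. Friction and masses are not known exactly. Their poses are not given: they have to be found in the camera images.
- flask: Conical (Erlenmeyer) flask of clear glass with a black rubber stopper, closed, about 0.2 kg, 115 mm tall: base 70 mm across, narrowing evenly to a straight neck 28 mm across from 66 to 98 mm height, then the stopper 32 mm across from 98 to 115 mm. Origin: centre of its underside; z up. Starts upright on the bench.
- bottle: Solvent bottle of brown glass, about 0.3 kg, 122 mm tall: straight body 60 mm across up to 70 mm height, a sloping shoulder and short neck up to 92 mm, then a white screw cap 42 mm across from 92 to 122 mm, fixed tight (it can be gripped by the cap or the body). Origin: centre of its underside; z up. Starts upright on the bench.
- beaker: Open white plastic beaker, empty, 0.1 kg, 70 mm tall, its mouth 64 mm across outside, the outside wall tapering in a little towards the bottom, wall 3 mm; no handle, rigid enough for an ordinary grip of 10 N. Origin: centre of its underside; z up. Starts upright on the bench.
- lid: White plastic beaker cover, 0.06 kg: a flat disc 80 mm across and 6 mm thick, flat below, with an upright round knob 18 mm across in its centre, which ends 32 mm above the underside. Origin: centre of its underside; z up, along the knob. Starts flat on the bench, knob up. On the beaker its origin lies 70 mm above the beaker's.
- tray: Grey plastic tray fixed on the bench, 410 x 120 mm, floor 4 mm thick, rim 12 mm high. Origin: centre of its underside; x along its length (roughly away from the robot), y across. On its centre line: three pads in a row, the inlet block at one end, and at the other end a plain grey block (44 mm along, 90 mm across, 24 mm high over the bench). Which end is which varies.
- pad_near: A thin round black rubber pad, 88 mm across and 2 mm thick, fixed on the tray floor on the tray's centre line, 95 mm from the tray's centre towards the robot (tray -x). Origin: centre of its underside, 4 mm above the bench; a thing on it stands 6 mm above the bench.
- pad_mid: A thin round black rubber pad, 88 mm across and 2 mm thick, fixed on the tray floor on the tray's centre line, at the tray's centre, the middle one of the row. Origin: centre of its underside, 4 mm above the bench; a thing on it stands 6 mm above the bench.
- pad_far: A thin round black rubber pad, 88 mm across and 2 mm thick, fixed on the tray floor on the tray's centre line, 95 mm from the tray's centre away from the robot (tray +x). Origin: centre of its underside, 4 mm above the bench; a thing on it stands 6 mm above the bench.
- inlet_block: Solvent inlet block fixed at one end of the tray, the near or the far one, 170 mm from the tray's centre and 75 mm from the nearest pad's centre: an aluminium block 44 mm along the tray and 90 mm across it, with three short upright tube fittings on top, 54 mm high over the bench in all. Origin: centre of its underside, 4 mm above the bench; x along the tray.
There are look-alikes about, which are no part of the job. Leave any blue or brown look-alike of the lid alone.

How it is judged:
At the end, for the whole second after the job is handed in: Flask on the end pad by the inlet block, bottle on the other end pad, beaker on the middle pad: each upright (0.1 rad), standing on its pad, within 13 mm of the pad's centre. Lid level on the beaker's mouth, knob up, within 10 mm of its centre. Nothing moves (((horizontal distance between inlet_block and pad_near below 0.12 m and horizontal distance between flask and pad_near below 0.013 m and horizontal distance between bottle and pad_far below 0.013 m) or (horizontal distance between inlet_block and pad_far below 0.12 m and horizontal distance between flask and pad_far below 0.013 m and horizontal distance between bottle and pad_near below 0.013 m)) and horizontal distance between beaker and pad_mid below 0.013 m and horizontal distance between lid and beaker below 0.01 m and z of lid in the frame of beaker between 0.066 and 0.075 m and angle between each of lid, flask, bottle, beaker's own z axis and vertical below 0.1 rad and height (world z) of flask between 0.002 and 0.011 m and height (world z) of bottle between 0.002 and 0.011 m and height (world z) of beaker between 0.002 and 0.011 m and linear speed of each of flask, bottle, beaker, lid below 0.02 m/s); the robot touches nothing.
It fails at once if the flask, the bottle or the beaker is tipped (more than 0.6 rad from upright) (angle between any of flask, bottle, beaker's own z axis and vertical above 0.6 rad).
It also fails if it takes over 112 s, if anything falls off the work surface, if the arm or the gripper's body presses on something with over 40 N, if the wrist force passes 120 N, or if a joint passes its speed limit or range.

### The arm

A 7-joint arm with a two-finger parallel gripper is mounted at the origin on the work surface. World frame = base frame: x ahead of the robot, y to its left, z up, the work surface at z = 0. Lengths are in m, angles in rad, forces in N, time in s.
With the tool pointing down it reaches from about 0.425 to 0.925 m from the base axis. Payload 6.8 kg.
Tool frame: the origin (TCP) lies at the very end of the fingers, on their centre line; the grasp point (between the pads) lies 19 mm behind it; z points along the fingers, y is the line along which they close (so a half turn about z gives the same grasp; the last joint's range is limited). The gripper opens to 85 mm and grips with 20 to 120 N. Pads are 22 mm wide; open, the fingers measure 114 mm over their backs; the gripper's body (76 mm by 85 mm) begins 54 mm behind the grasp point. The pads swing forward as they close: fully open they stand 13 mm farther back than shut.
Start: joints at [-1.363, 0.477, 0.022, 1.555, -0.011, 1.109, -0.083], TCP at [0.21, 0.642, 0.231] pointing down, gripper open.
Joint ranges: [-2.96, 2.96], [-0.34, 2.1], [-1.41, 1.46], [0.24, 2.44], [-1.37, 4.51], [0.17, 1.92], [-2.96, 2.96]. Speed limits (rad/s): [2.39, 2.39, 3.14, 3.14, 3.14, 3.14, 3.14].

### API

Orientations are given as a rotation vector (axis times angle).
In Python, from bench import get_obs, viewer, r gives the robot as it stands. The module is installed in compiled form; this text tells all that it offers.
- The arm moves only by the tool play_rows, never from a script. Its argument "commands" is a list that holds one entry, the list of rows, each a list of 5 numbers: the gripper's target within -1 to 1 (shut at 1, half-way at 0, fully open at -1), then the shift along the tool's x, y, z scaled (see below), then the turn about the tool's z scaled (see below). A call has 1 to 12 rows; each row is the pose to reach, as a shift and turn from the pose commanded when the call began, along the tool's axes at that moment; what a row does not reach only later rows make up. The controller multiplies each number of a shift by 0.2 m and each number of a turn by pi/2 rad. A row lasts 1/12 s, in which the tool goes at most 41.7 mm and 7.16 degrees, less where a joint would pass 70% of its speed; a pose out of reach is approached as far as the arm can. A call with a number of a shift or a turn outside -1 to 1 is refused whole. A call with a gripper value outside its range is refused whole. The fingers move at their own pace and stop on an object; "grip_force" is the grip in N (left out, the last holds). Time passes only in rows, so rows that repeat a pose let the fingers close. It gives the time, the measured TCP pose, the force, the opening and the grip force at its end, in the units of the state.
- get_obs(): the state, without advancing time (a new reading comes with each control period).
- viewer.grab_frame(name): name is "scene" or "top" or "wrist"; returns a dict with "pixels" (420x560x3 uint8, red, green, blue), "fovy" (degrees; the focal length in pixels is half the picture's height over the tangent of half this angle, whatever the lens; pixels are square), "cx", "cy" (the principal point, pixels), "distortion" ([k1, k2, p1, p2, k3] as OpenCV has them; the pictures are not rectified), "world_to_cam" (4x4, takes a point from world to camera coordinates); the wrist camera has in their place "hand_eye" (4x4, takes a point from camera to tool coordinates, whose origin is the TCP and whose axes are the flange's). Camera axes: x right, y up, looking along -z (the intrinsics and any distortion apply to the point x, -y, -z); pixel columns grow to the right and rows downward; lengths in m; the calibration is good to about 2 mm. A picture is of the moment at which its call begins: read the wrist's pose just before it. There is no depth.
- r.hand_in(): hands the job in; it is judged then, once.
Trained networks look in a picture, given as the dict that the camera call returned (one of the last four; its "shot" number tells which), for a name from the list of things; names that differ only in an ending like _2 or _b are one class to them, and where a whole thing is asked for, a point or a joint stands for the part that bears it (a point fixed in the world has none). Each returns a list of dicts, best first, with "score" (0 to 1); they miss things now and then, are a little off and sometimes report something else, mostly with a low value. They report only what shows in the picture. A call takes as long as a camera call. They do not tell look-alikes from the thing itself.
- viewer.trace(picture, thing): "pixels" (420x560 bool, what is visible of it) and "rect" ([left, top, right, bottom] in pixels, round what is visible of it).
The state is a dict: "clock": time; "joints": joint angles; "qvel": joint speeds; "tau": joint torques, N m; "tcp_pos": TCP position; "orientation": TCP orientation; "contact_force": force on the tool from outside, world axes, zero at the start; "moment": the same for the moment, N m; "grip_width": finger opening in m; "gripper_force": force on a finger pad.
Only numpy, scipy, OpenCV 4.12 (cv2) and the standard library are available. Lean on these libraries where they do the work, as an engineer would, in place of code of your own. Each camera call takes 0.05 s, during which the arm holds its last target. There are 200 camera calls.

## Working session

There is one attempt and no reset: what is moved stays moved. The work goes in short steps, Python scripts to look and compute and a tool call to move; the robot and the scene stay as the last step left them, time stands still between calls to the robot, and variables do not carry over. Pictures are saved under pics/ and viewed, at most 14 in all, crops included, and the job is handed in when it is done.

Besides the shell and the picture viewer there is one more tool, called after "Call:" in YAML: its name, and indented under it one key for each argument. play_rows: Moves the arm, as the interface text tells. Shifts and turns lie within -1 to 1; 1 stands for 0.2 m of shift or pi/2 rad of turn. Its arguments: {"type":"object","properties":{"commands":{"type":"array","items":{"type":"array","items":{"type":"array","items":{"type":"number","minimum":-1,"maximum":1}}}},"grip_force":{"type":"number"}},"required":["commands"]}

```bash
mkdir -p pics; cat > h.py <<'E'
import numpy as np, cv2
from bench import get_obs, viewer, r
from scipy.spatial.transform import Rotation as R
def cam(p, o=None):
    H,W=p["pixels"].shape[:2]; f=H/2/np.tan(np.radians(p["fovy"])/2)
    K=np.array([[f,0,p["cx"]],[0,f,p["cy"]],[0,0,1.]])
    if "world_to_cam" in p: T=np.linalg.inv(np.array(p["world_to_cam"]))
    else:
        T=np.eye(4); T[:3,:3]=R.from_rotvec(o["orientation"]).as_matrix(); T[:3,3]=o["tcp_pos"]; T=T@np.array(p["hand_eye"])
    return K,np.array(p["distortion"],float),T
def pix2z(p,uv,z,o=None):
    K,d,T=cam(p,o); u=cv2.undistortPoints(np.array(uv,float).reshape(-1,1,2),K,d).reshape(-1,2)
    D=np.c_[u[:,0],-u[:,1],-np.ones(len(u))]@T[:3,:3].T; c=T[:3,3]
    return c+D*((z-c[2])/D[:,2])[:,None]
def proj(p,X,o=None):
    K,d,T=cam(p,o); X=np.atleast_2d(X); Y=(X-T[:3,3])@T[:3,:3]
    return cv2.projectPoints(Y*[1,-1,-1],np.zeros(3),np.zeros(3),K,d)[0].reshape(-1,2)
def save(p,n): cv2.imwrite("pics/"+n,p["pixels"][:,:,::-1])
E
python3 - <<'E'
from h import *
o=get_obs(); print(o)
for n in ["top","scene"]:
    p=viewer.grab_frame(n); save(p,n+"1.png"); print(n,cam(p)[2][:3,3].round(3),p["fovy"])
    for t in ["flask","bottle","beaker","lid","tray","pad_near","pad_mid","pad_far","inlet_block"]:
        for q in viewer.trace(p,t)[:5]:
            m=q["pixels"]; c=np.argwhere(m).mean(0)[::-1]; print(t,round(q["score"],2),q["rect"],c.round(1),m.sum(),pix2z(p,[c],0)[0].round(3))
E
```

```text
{'clock': 0.0, 'joints': array([-1.36310923,  0.47781537,  0.02234321,  1.55644924, -0.01152207,
        1.10930016, -0.08311531]), 'qvel': array([ 1.74405964e-03, -2.21057617e-05, -6.52005975e-04, -1.53268655e-04,
       -1.88162832e-03, -1.09189814e-03,  2.56433428e-04]), 'tau': array([-3.42816293e-04, -5.96448791e+01,  1.60798173e+00, -2.81197858e+01,
        1.24631243e-02,  9.50098329e-03,  1.56456599e-05]), 'tcp_pos': array([0.2094572 , 0.64105564, 0.23031648]), 'orientation': array([-4.93961855e-01, -3.10234138e+00,  2.88407190e-03]), 'contact_force': array([-0.66760056, -0.06033425, -0.45596547]), 'moment': array([ 0.00461477, -0.02072722,  0.00940936]), 'gripper_force': 0.0, 'grip_width': 0.08533057800709978}
top [ 0.396 -0.005  1.05 ] 44.34195612138991
flask 0.72 [112.5, 152.2, 151.3, 190.2] [132.1 171.3] 1036 [0.609 0.325 0.   ]
bottle 0.86 [117.9, 233.0, 160.5, 262.5] [137.5 249.9] 1076 [0.446 0.305 0.   ]
beaker 0.83 [428.0, 149.8, 470.1, 185.0] [449.2 168.3] 1042 [ 0.626 -0.335  0.   ]
lid 0.76 [353.6, 282.7, 393.6, 322.8] [373.1 302.6] 1289 [ 0.349 -0.176  0.   ]
lid 0
[... 1393 characters left out ...]
] 1206 [0.361 0.349 0.   ]
tray 0.9 [209.5, 195.1, 363.3, 336.7] [284.7 262. ] 4184 [ 0.613 -0.017  0.   ]
pad_near 0.7 [230.2, 208.6, 271.3, 235.0] [252.1 219.3] 851 [ 0.463 -0.031  0.   ]
pad_near 0.32 [364.5, 136.0, 394.7, 190.9] [378.9 165.6] 1241 [0.363 0.348 0.   ]
pad_near 0.21 [218.4, 177.3, 262.2, 211.9] [237.1 195.4] 1008 [ 0.362 -0.034  0.   ]
pad_mid 0.94 [250.4, 229.1, 296.8, 260.0] [273.4 244.8] 1051 [ 0.558 -0.019  0.   ]
pad_far 0.78 [273.9, 257.0, 323.6, 295.8] [298.  274.6] 1385 [ 0.653 -0.008  0.   ]
inlet_block 0.69 [216.1, 177.5, 260.7, 214.3] [237.4 195.4] 1056 [ 0.362 -0.033  0.   ]
inlet_block 0.49 [252.5, 231.1, 295.4, 260.7] [273.6 244.7] 1036 [ 0.558 -0.019  0.   ]
```

```bash
python3 -c "
import cv2,numpy as np
a=cv2.imread('pics/top1.png');b=cv2.imread('pics/scene1.png')
cv2.imwrite('pics/t2.png',cv2.resize(a,(800,600)));cv2.imwrite('pics/s2.png',cv2.resize(b,(800,600)))"
```

```text
(no output)
```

View pics/t2.png

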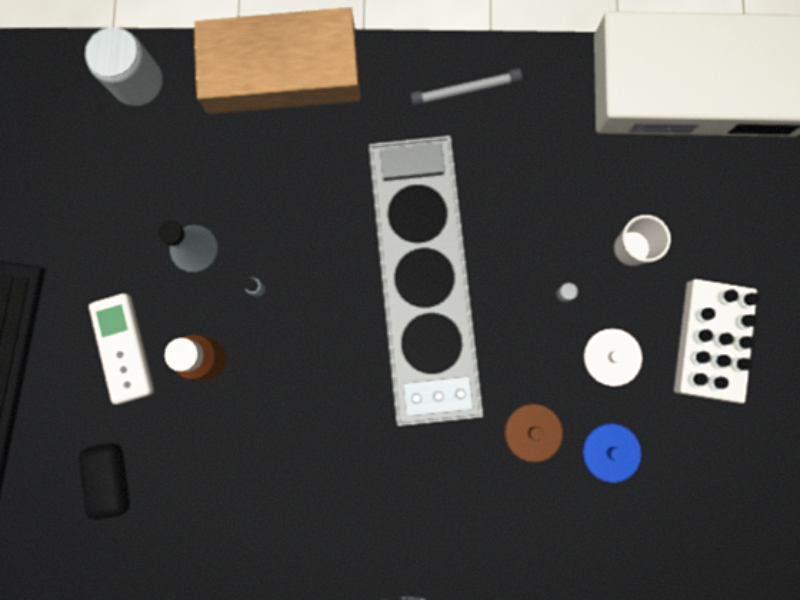

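View pics/s2.png

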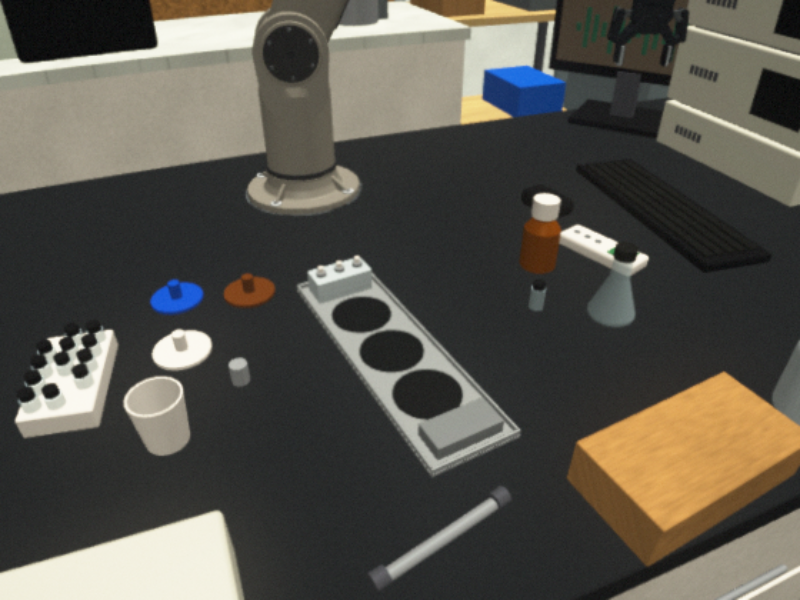

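The inlet block is at the near end. So the flask goes to pad_near, the bottle to pad_far and the beaker to pad_mid. The white lid is at top-view pixel (428,250), with brown and blue look-alikes beside it. Next I'll fit the poses.

```bash
cat > fit.py <<'E'
from h import *
from scipy.optimize import minimize
PR={"flask":[(0,.035),(.066,.014),(.098,.014),(.098,.016),(.115,.016)],"bottle":[(0,.03),(.07,.03),(.092,.021),(.122,.021)],
"beaker":[(0,.027),(.07,.032)],"lid":[(0,.04),(.006,.04),(.006,.009),(.032,.009)]}
a=np.linspace(0,2*np.pi,40); C=np.c_[np.cos(a),np.sin(a)]
def sil(p,t,xy,z0,o=None,s=4):
    m=np.zeros((420*s,560*s),np.uint8); P=PR[t]
    for (z1,r1),(z2,r2) in zip(P,P[1:]):
        X=np.r_[np.c_[xy+C*r1,np.full(40,z0+z1)],np.c_[xy+C*r2,np.full(40,z0+z2)]]
        u=proj(p,X,o); cv2.fillConvexPoly(m,cv2.convexHull(np.round((u+.5)*s).astype(np.int32)),1)
    return cv2.resize(m.astype(np.float32),(560,420),interpolation=cv2.INTER_AREA)
def fit(obs,t,x0,z0):  # obs: list of (picture, mask, state)
    def cost(xy):
        c=0
        for p,m,o in obs:
            s=sil(p,t,xy,z0,o); c+=1-np.minimum(s,m).sum()/np.maximum(s,m).sum()
        return c/len(obs)
    S=np.array([x0,np.add(x0,[.012,0]),np.add(x0,[0,.012])])
    q=minimize(cost,x0,method="Nelder-Mead",options=dict(initial_simplex=S,xatol=2e-4,fatol=1e-4)); return q.x,1-q.fun
E
python3 - <<'E'
from fit import *
x0={"flask":(.6,.31),"bottle":(.43,.29),"beaker":(.61,-.32),"lid":(.455,-.287)}
ps=[viewer.grab_frame("top"),viewer.grab_frame("scene")]
for t in x0:
    ob=[]
    for p in ps:
        ex=proj(p,[[*x0[t],.03]])[0]
        q=min(viewer.trace(p,t),key=lambda q:np.hypot(*(np.argwhere(q["pixels"]).mean(0)[::-1]-ex)))
        ob.append((p,q["pixels"],None))
    for O in (ob,ob[:1],ob[1:]): print(t,*[np.round(v,4) for v in fit(O,t,x0[t],0)])
for t,xx in (("pad_near",-.095),("pad_mid",0),("pad_far",.095)):
    for p in ps:
        q=viewer.trace(p,t)[0]["pixels"].astype(np.uint8)
        c=max(cv2.findContours(q,0,1)[0],key=cv2.contourArea); w=pix2z(p,c.reshape(-1,2),.006)[:,:2].astype(np.float32)
        print(t,np.round(cv2.fitEllipse(w*1000),1)[:2] if 0 else [np.round(v,1) for v in cv2.fitEllipse(w*1000)])
o=get_obs();print(R.from_rotvec(o["orientation"]).as_matrix().round(4))
E
```

```text
flask [0.6022 0.3159] 0.8821
flask [0.6048 0.3184] 0.9136
flask [0.5984 0.3171] 0.9225
bottle [0.4428 0.2878] 0.9235
bottle [0.4433 0.2888] 0.9141
bottle [0.4403 0.2891] 0.9512
beaker [ 0.615  -0.3191] 0.9293
beaker [ 0.6161 -0.3197] 0.9478
beaker [ 0.6114 -0.3204] 0.932
lid [ 0.456  -0.2879] 0.9247
lid [ 0.4573 -0.2872] 0.9699
lid [ 0.4535 -0.2897] 0.9469
pad_near [array([471.5, -32.1]), array([85.6, 85.9]), np.float64(2.3)]
pad_near [array([469. , -33.4]), array([83.3, 88.9]), np.float64(69.4)]
pad_mid [array([566.7, -20.3]), array([85.5, 85.6]), np.float64(41.1)]
pad_mid [array([563.5, -20.9]), array([85.7, 87.5]), np.float64(49.2)]
pad_far [array([660.7,  -9. ]), array([85.5, 88.1]), np.float64(73.8)]
pad_far [array([656.5,  -9.7]), array([84.8, 90.9]), np.float64(21.9)]
[[-0.9505  0.3106 -0.    ]
 [ 0.3106  0.9505 -0.    ]
 [ 0.     -0.     -1.    ]]
```

Call:
play_rows:
  commands:
    - [[-1,-0.2,-0.1,0,-0.07],[-1,-0.4,-0.2,0,-0.14],[-1,-0.6,-0.3,0,-0.21],[-1,-0.8,-0.4,0,-0.279],[-1,-1,-0.5,0,-0.279],[-1,-1,-0.5,0,-0.279],[-1,-1,-0.5,0,-0.279]]
  grip_force: 40

```text
clock: 2.38
tcp_pos: [0.374, 0.4796, 0.2316]
orientation: [-0.178, 3.134, -0.003]
contact_force: [0.1, -0.2, -0.6]
grip_width: 0.0854
gripper_force: 0.0
```

Call:
play_rows:
  commands:
    - [[-1,-0.15,-0.15,0,0],[-1,-0.3,-0.3,0,0],[-1,-0.45,-0.45,0,0],[-1,-0.6,-0.6,0,0],[-1,-0.75,-0.75,0,0],[-1,-0.9,-0.9,0,0],[-1,-1,-0.97,0,0],[-1,-1,-0.97,0,0],[-1,-1,-0.97,0,0],[-1,-1,-0.97,0,0]]

```text
clock: 3.22
tcp_pos: [0.5898, 0.3181, 0.231]
orientation: [0.195, -3.134, -0.002]
contact_force: [0.1, 0.8, -0.5]
grip_width: 0.086
gripper_force: 0.0
```

```bash
cat >> h.py <<'E'
def go(x,y,z,yaw=None):
    o=get_obs(); M=R.from_rotvec(o["orientation"]).as_matrix(); d=M.T@(np.array([x,y,z])-o["tcp_pos"])/.2
    print("t",round(o["clock"],2),"tcp",o["tcp_pos"].round(4),"yaw_y",np.degrees(np.arctan2(M[1,1],M[0,1])).round(2),"shift",d.round(3),"w",round(o["grip_width"],4))
E
python3 - <<'E'
from fit import *
o=get_obs(); p=viewer.grab_frame("wrist"); save(p,"w1.png")
print(np.array(p["hand_eye"]).round(3),p["fovy"])
for q in viewer.trace(p,"flask")[:2]: print(q["score"],q["rect"],*fit([(p,q["pixels"],o)],"flask",(.602,.317),0))
go(.602,.317,.063)
E
```

```text
[[ 0.     0.96   0.278  0.071]
 [ 1.    -0.    -0.     0.   ]
 [-0.     0.278 -0.96  -0.143]
 [ 0.     0.     0.     1.   ]] 64.45110986513538
0.68 [247.5, 157.2, 303.0, 231.6] [0.60297347 0.31698644] 0.9523718953132629
0.5 [0.0, 169.0, 30.3, 234.5] [0.602 0.317] 0.0
t 3.32 tcp [0.5892 0.3187 0.2312] yaw_y 97.21 shift [-0.063 -0.017  0.841] w 0.0854
```

View pics/w1.png

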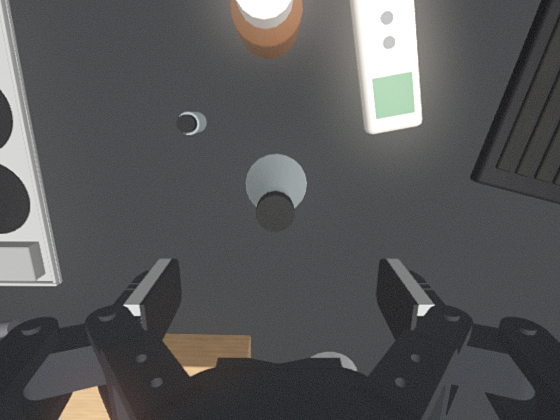

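Call:
play_rows:
  commands:
    - [[-1,-0.066,-0.018,0.15,0],[-1,-0.066,-0.018,0.3,0],[-1,-0.066,-0.018,0.45,0],[-1,-0.066,-0.018,0.6,0],[-1,-0.066,-0.018,0.7,0],[-1,-0.066,-0.018,0.78,0],[-1,-0.066,-0.018,0.84,0],[-1,-0.066,-0.018,0.84,0],[-1,-0.066,-0.018,0.84,0]]

```text
clock: 4.07
tcp_pos: [0.6037, 0.3153, 0.0633]
orientation: [0.194, -3.135, -0.0]
contact_force: [0.0, 0.1, 0.4]
grip_width: 0.0854
gripper_force: 0.0
```

Call:
play_rows:
  commands:
    - [[0.3,0,0,0,0],[0.5,0,0,0,0],[1,0,0,0,0],[1,0,0,0,0],[1,0,0,0,0],[1,0,0,0,0],[1,0,0,0,0],[1,0,0,0,0],[1,0,0,0,0]]

```text
clock: 4.82
tcp_pos: [0.6049, 0.3151, 0.0641]
orientation: [-0.193, 3.134, 0.002]
contact_force: [-0.4, 1.3, 5.8]
grip_width: 0.0296
gripper_force: 38.7
```

```bash
python3 - <<'E'
from h import *
go(.4705,-.0325,.071); o=get_obs(); print(o["gripper_force"],o["contact_force"])
E
```

```text
t 4.82 tcp [0.6049 0.3151 0.0641] yaw_y 97.03 shift [ 0.88  -1.643 -0.037] w 0.0296
38.67238989681937 [-0.39730321  1.289098    5.79004357]
```

Call:
play_rows:
  commands:
    - [[1,0,0,-0.05,0],[1,0,0,-0.15,0],[1,0,0,-0.25,0],[1,0,0,-0.35,0],[1,0.03,-0.05,-0.4,0],[1,0.08,-0.15,-0.4,0],[1,0.14,-0.26,-0.4,0],[1,0.2,-0.37,-0.4,0],[1,0.26,-0.48,-0.4,0],[1,0.32,-0.59,-0.4,0],[1,0.38,-0.7,-0.4,0],[1,0.44,-0.81,-0.4,0]]

```text
clock: 5.82
tcp_pos: [0.535, 0.1403, 0.1427]
orientation: [0.191, -3.134, 0.002]
contact_force: [-0.3, -0.7, -1.0]
grip_width: 0.0295
gripper_force: 40.0
```

Call:
play_rows:
  commands:
    - [[1,0.06,-0.11,0,0],[1,0.12,-0.22,0,0],[1,0.18,-0.33,0,0],[1,0.24,-0.44,0,0],[1,0.3,-0.55,0,0],[1,0.35,-0.65,0,0],[1,0.4,-0.74,0,0],[1,0.43,-0.8,0,0],[1,0.44,-0.83,0,0],[1,0.44,-0.83,0,0],[1,0.44,-0.83,0,0]]

```text
clock: 6.73
tcp_pos: [0.4696, -0.0326, 0.1432]
orientation: [0.191, -3.136, -0.0]
contact_force: [0.7, 0.6, -1.2]
grip_width: 0.0295
gripper_force: 39.9
```

```bash
cat > pad.py <<'E'
from fit import *
import sys
def look(name,t,pads,save_=True):
    o=get_obs(); p=viewer.grab_frame("wrist"); save(p,name+".png")
    for q in viewer.trace(p,t)[:2] if t else []:
        print(t,round(q["score"],2),q["rect"])
    for pd in pads:
        for q in viewer.trace(p,pd)[:2]:
            m=q["pixels"].astype(np.uint8)
            c=max(cv2.findContours(m,0,1)[0],key=cv2.contourArea).reshape(-1,2)
            w=pix2z(p,c,.006,o)[:,:2]; hull=cv2.convexHull(w.astype(np.float32)).reshape(-1,2)
            print(pd,round(q["score"],2),q["rect"],[np.round(v,1) for v in cv2.fitEllipse((hull*1000).astype(np.float32))])
E
python3 - <<'E'
from pad import *
go(.4705,-.0325,.071); look("w2","flask",["pad_near","pad_mid","inlet_block"])
E
```

```text
t 6.73 tcp [ 0.4696 -0.0326  0.1432] yaw_y 96.98 shift [-0.005 -0.     0.361] w 0.0295
flask 0.95 [227.1, 165.1, 336.2, 358.2]
pad_near 0.84 [226.5, 143.8, 331.6, 196.5] [array([469.3, -30.9]), array([85.4, 87.8]), np.float64(163.9)]
pad_mid 0.35 [230.6, 169.0, 332.8, 362.0] [array([548.6, -21.5]), array([122.5, 208.8]), np.float64(95.4)]
inlet_block 0.9 [216.0, 72.7, 346.7, 137.5] [array([394.9, -41.3]), array([ 84.9, 113. ]), np.float64(6.2)]
```

View pics/w2.png

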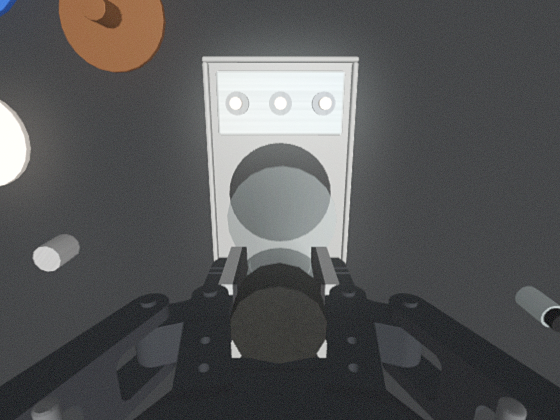

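Call:
play_rows:
  commands:
    - [[1,-0.003,0,0.06,0],[1,-0.003,0,0.12,0],[1,-0.003,0,0.18,0],[1,-0.003,0,0.24,0],[1,-0.003,0,0.29,0],[1,-0.003,0,0.32,0],[1,-0.003,0,0.34,0],[1,-0.003,0,0.355,0],[1,-0.003,0,0.362,0],[1,-0.003,0,0.364,0],[1,-0.003,0,0.364,0]]

```text
clock: 7.9
tcp_pos: [0.4707, -0.0326, 0.0708]
orientation: [-0.192, 3.135, 0.0]
contact_force: [-0.8, -0.4, -2.5]
grip_width: 0.0297
gripper_force: 39.9
```

Call:
play_rows:
  commands:
    - [[0.4,0,0,0,0],[0.2,0,0,0,0],[0,0,0,0,0],[-0.2,0,0,0,0],[-0.2,0,0,0,0],[-0.2,0,0,-0.1,0],[-0.2,0,0,-0.25,0],[-0.2,0,0,-0.4,0],[-0.2,0,0,-0.55,0],[-0.2,0,0,-0.7,0],[-0.2,0,0,-0.7,0]]

```text
clock: 8.82
tcp_pos: [0.4738, -0.0326, 0.2161]
orientation: [-0.191, 3.126, 0.001]
contact_force: [0.5, 0.2, -0.1]
grip_width: 0.0515
gripper_force: 0.0
```

```bash
python3 - <<'E'
from fit import *
go(.442,.2885,.2)
o=get_obs(); p=viewer.grab_frame("wrist")
q=viewer.trace(p,"flask")[0]; print(q["score"],q["rect"],*fit([(p,q["pixels"],o)],"flask",(.47,-.0325),.006)) 
E
```

```text
t 8.82 tcp [ 0.4738 -0.0326  0.2161] yaw_y 96.99 shift [-0.037  1.613  0.08 ] w 0.0515
0.59 [247.5, 138.1, 312.7, 218.3] [ 0.46872336 -0.03053425] 0.9535313248634338
```

Call:
play_rows:
  commands:
    - [[-0.5,0,0.15,0,0],[-0.5,0,0.35,0,0],[-0.5,0,0.55,0,0],[-0.5,0,0.75,0,0],[-0.5,0,0.95,0,0]]

```text
clock: 9.33
tcp_pos: [0.4458, 0.1572, 0.209]
orientation: [0.191, -3.133, 0.001]
contact_force: [0.9, -0.6, 0.2]
grip_width: 0.0638
gripper_force: 0.0
```

Call:
play_rows:
  commands:
    - [[-0.8,-0.037,0.2,0,0],[-0.8,-0.037,0.4,0,0],[-0.8,-0.037,0.55,0,0],[-0.8,-0.037,0.64,0,0],[-0.8,-0.037,0.66,0,0],[-0.8,-0.037,0.66,0,0],[-0.8,-0.037,0.66,0,0]]

```text
clock: 9.92
tcp_pos: [0.4382, 0.2863, 0.2093]
orientation: [0.191, -3.134, 0.003]
contact_force: [1.0, -0.5, -0.7]
grip_width: 0.0769
gripper_force: 0.0
```

```bash
python3 - <<'E'
from fit import *
o=get_obs(); p=viewer.grab_frame("wrist")
for q in viewer.trace(p,"bottle")[:2]: print(q["score"],q["rect"],*fit([(p,q["pixels"],o)],"bottle",(.442,.2885),0)) 
go(.442,.2885,.088)
E
```

```text
0.71 [244.6, 155.1, 318.7, 245.7] [0.44120378 0.28951693] 0.9655671715736389
t 10.02 tcp [0.4387 0.2858 0.2099] yaw_y 96.86 shift [-0.019  0.012  0.609] w 0.0768
```

Call:
play_rows:
  commands:
    - [[-0.8,-0.017,0.014,0.1,0],[-0.8,-0.017,0.014,0.2,0],[-0.8,-0.017,0.014,0.32,0],[-0.8,-0.017,0.014,0.44,0],[-0.8,-0.017,0.014,0.54,0],[-0.8,-0.017,0.014,0.61,0],[-0.8,-0.017,0.014,0.61,0],[-0.8,-0.017,0.014,0.61,0]]

```text
clock: 10.68
tcp_pos: [0.4415, 0.2896, 0.0882]
orientation: [0.189, -3.135, 0.002]
contact_force: [0.0, -0.6, 0.3]
grip_width: 0.0771
gripper_force: 0.0
```

Call:
play_rows:
  commands:
    - [[0,0,0,0,0],[0.3,0,0,0,0],[1,0,0,0,0],[1,0,0,0,0],[1,0,0,0,0],[1,0,0,0,0],[1,0,0,0,0],[1,0,0,0,0]]
  grip_force: 45

```text
clock: 11.35
tcp_pos: [0.4424, 0.2912, 0.0898]
orientation: [-0.191, 3.134, 0.001]
contact_force: [-0.6, -2.1, 7.5]
grip_width: 0.0409
gripper_force: 44.9
```

```bash
python3 - <<'E'
from h import *
go(.659,-.009,.2); o=get_obs(); print(o["gripper_force"],o["contact_force"])
E
```

```text
t 11.35 tcp [0.4424 0.2912 0.0898] yaw_y 96.99 shift [-0.893 -1.621 -0.55 ] w 0.0409
44.85412538051605 [-0.64821743 -2.07299381  7.47817492]
```

Call:
play_rows:
  commands:
    - [[1,0,0,-0.05,0],[1,0,0,-0.13,0],[1,0,0,-0.23,0],[1,0,0,-0.33,0],[1,-0.02,-0.04,-0.38,0],[1,-0.07,-0.13,-0.4,0],[1,-0.13,-0.24,-0.4,0],[1,-0.19,-0.35,-0.4,0],[1,-0.25,-0.46,-0.4,0],[1,-0.31,-0.57,-0.4,0],[1,-0.37,-0.68,-0.4,0],[1,-0.44,-0.8,-0.4,0]]

```text
clock: 12.35
tcp_pos: [0.5484, 0.1415, 0.1685]
orientation: [0.193, -3.135, 0.0]
contact_force: [-0.4, 0.8, -3.1]
grip_width: 0.0408
gripper_force: 45.8
```

Call:
play_rows:
  commands:
    - [[1,-0.06,-0.11,0,0],[1,-0.12,-0.22,0,0],[1,-0.18,-0.33,0,0],[1,-0.24,-0.44,0,0],[1,-0.3,-0.55,0,0],[1,-0.36,-0.65,0,0],[1,-0.4,-0.73,0,0],[1,-0.43,-0.79,0,0],[1,-0.45,-0.815,0,0],[1,-0.45,-0.815,0,0],[1,-0.45,-0.815,0,0]]

```text
clock: 13.27
tcp_pos: [0.6571, -0.0069, 0.1683]
orientation: [0.193, -3.135, -0.001]
contact_force: [0.5, -0.6, -1.5]
grip_width: 0.0411
gripper_force: 45.8
```

```bash
python3 - <<'E'
from pad import *
go(.659,-.009,.0955); look("w3","bottle",["pad_far","pad_mid"])
E
```

```text
t 13.27 tcp [ 0.6571 -0.0069  0.1683] yaw_y 97.05 shift [-0.008 -0.012  0.364] w 0.0411
bottle 0.66 [219.3, 171.9, 335.4, 349.7]
pad_far 0.66 [228.6, 142.0, 321.8, 199.8] [array([657.7,  -8.3]), array([84.7, 87.1]), np.float64(176.9)]
pad_mid 0.97 [225.0, 28.9, 328.7, 132.0] [array([564.3, -19.8]), array([87.7, 89. ]), np.float64(16.4)]
```

View pics/w3.png

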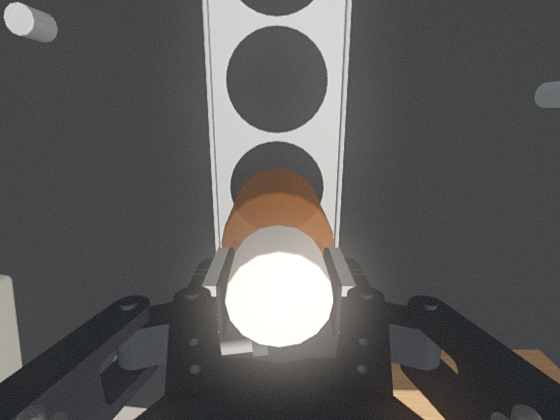

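Call:
play_rows:
  commands:
    - [[1,-0.006,-0.01,0.06,0],[1,-0.006,-0.01,0.12,0],[1,-0.006,-0.01,0.18,0],[1,-0.006,-0.01,0.24,0],[1,-0.006,-0.01,0.29,0],[1,-0.006,-0.01,0.32,0],[1,-0.006,-0.01,0.34,0],[1,-0.006,-0.01,0.352,0],[1,-0.006,-0.01,0.36,0],[1,-0.006,-0.01,0.363,0],[1,-0.006,-0.01,0.363,0]]

```text
clock: 14.38
tcp_pos: [0.6593, -0.0095, 0.0963]
orientation: [-0.192, 3.135, 0.0]
contact_force: [0.3, 0.6, -1.3]
grip_width: 0.0409
gripper_force: 45.8
```

Call:
play_rows:
  commands:
    - [[0.2,0,0,0,0],[0,0,0,0,0],[-0.2,0,0,0,0],[-0.4,0,0,0,0],[-0.4,0,0,0,0],[-0.4,0,0,-0.1,0],[-0.4,0,0,-0.22,0],[-0.4,0,0,-0.34,0],[-0.4,0,0,-0.46,0],[-0.5,0,0,-0.58,0],[-0.6,0,0,-0.6,0],[-0.8,0,0,-0.6,0]]

```text
clock: 15.38
tcp_pos: [0.6603, -0.0095, 0.2183]
orientation: [-0.192, 3.131, 0.0]
contact_force: [-0.1, 0.5, 0.1]
grip_width: 0.0765
gripper_force: 0.0
```

```bash
python3 - <<'E'
from fit import *
go(.6145,-.3195,.2)
o=get_obs(); p=viewer.grab_frame("wrist")
q=viewer.trace(p,"bottle")[0]; print(q["score"],q["rect"],*fit([(p,q["pixels"],o)],"bottle",(.659,-.009),.006)) 
E
```

```text
t 15.38 tcp [ 0.6603 -0.0095  0.2183] yaw_y 97.01 shift [ 0.417 -1.51   0.09 ] w 0.0765
0.62 [243.2, 149.9, 312.5, 232.7] [ 0.65854018 -0.01113548] 0.9470568299293518
```

Call:
play_rows:
  commands:
    - [[-1,0,-0.15,0,0],[-1,0.05,-0.35,0,0],[-1,0.1,-0.55,0,0],[-1,0.15,-0.75,0,0],[-1,0.2,-0.95,0,0]]

```text
clock: 15.9
tcp_pos: [0.6411, -0.2045, 0.2138]
orientation: [0.193, -3.133, -0.001]
contact_force: [1.3, -0.4, 0.5]
grip_width: 0.0854
gripper_force: 0.0
```

Call:
play_rows:
  commands:
    - [[-1,0.1,-0.2,0,0],[-1,0.2,-0.4,0,0],[-1,0.22,-0.52,0,0],[-1,0.22,-0.56,0,0],[-1,0.22,-0.56,0,0],[-1,0.22,-0.56,0,0]]

```text
clock: 16.4
tcp_pos: [0.6122, -0.3185, 0.2142]
orientation: [0.192, -3.134, -0.003]
contact_force: [0.2, 1.6, 0.3]
grip_width: 0.0857
gripper_force: 0.0
```

```bash
python3 - <<'E'
from fit import *
o=get_obs(); p=viewer.grab_frame("wrist"); save(p,"w4.png")
for q in viewer.trace(p,"beaker")[:2]: print(q["score"],q["rect"],*fit([(p,q["pixels"],o)],"beaker",(.6145,-.3195),0)) 
go(.6145,-.3195,.026)
E
```

```text
0.91 [244.1, 155.2, 310.2, 228.7] [ 0.61307804 -0.31977615] 0.9646279215812683
t 16.5 tcp [ 0.6132 -0.3166  0.2148] yaw_y 97.2 shift [-0.005 -0.017  0.944] w 0.0852
```

View pics/w4.png

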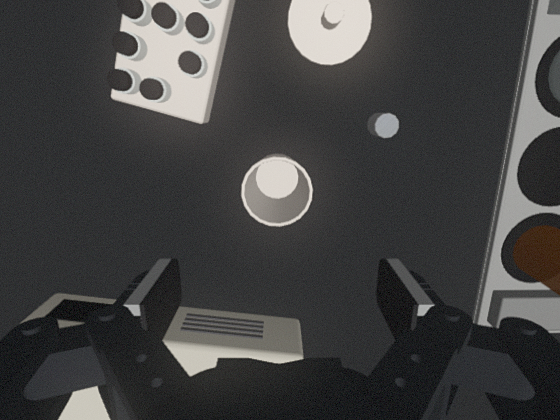

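Call:
play_rows:
  commands:
    - [[-1,0,-0.015,0.1,0],[-1,0,-0.015,0.25,0],[-1,0,-0.015,0.4,0],[-1,0,-0.015,0.55,0],[-1,0,-0.015,0.7,0],[-1,0,-0.015,0.82,0],[-1,0,-0.015,0.9,0],[-1,0,-0.015,0.94,0],[-1,0,-0.015,0.94,0],[-1,0,-0.015,0.94,0]]
  grip_force: 20

```text
clock: 17.33
tcp_pos: [0.6136, -0.3213, 0.0282]
orientation: [-0.195, 3.135, 0.001]
contact_force: [-0.1, -0.3, 0.3]
grip_width: 0.0855
gripper_force: 0.0
```

Call:
play_rows:
  commands:
    - [[-0.7,0,0,0,0],[-0.5,0,0,0,0],[-0.3,0,0,0,0],[0,0,0,0,0],[0.3,0,0,0,0],[0.3,0,0,0,0],[0.3,0,0,0,0],[0.3,0,0,0,0]]

```text
clock: 18.0
tcp_pos: [0.6143, -0.3224, 0.0299]
orientation: [-0.193, 3.133, -0.001]
contact_force: [-0.5, 2.1, 6.6]
grip_width: 0.0633
gripper_force: 21.2
```

```bash
python3 - <<'E'
from h import *
go(.5650,-.0205,.15); o=get_obs(); print(o["gripper_force"],o["contact_force"])
E
```

```text
t 18.0 tcp [ 0.6143 -0.3224  0.0299] yaw_y 97.03 shift [ 0.058  1.528 -0.602] w 0.0633
21.17702836927492 [-0.513192    2.06487561  6.61507748]
```

Call:
play_rows:
  commands:
    - [[0.3,0,0,-0.04,0],[0.3,0,0,-0.12,0],[0.3,0,0,-0.22,0],[0.3,0,0,-0.34,0],[0.3,0,0,-0.46,0],[0.3,0.01,0.05,-0.54,0],[0.3,0.02,0.15,-0.56,0],[0.3,0.03,0.26,-0.56,0],[0.3,0.04,0.38,-0.56,0],[0.3,0.05,0.5,-0.56,0],[0.3,0.058,0.62,-0.56,0],[0.3,0.058,0.74,-0.56,0]]

```text
clock: 19.0
tcp_pos: [0.5826, -0.1765, 0.1407]
orientation: [-0.191, 3.135, -0.001]
contact_force: [0.5, 0.3, -0.7]
grip_width: 0.0634
gripper_force: 22.4
```

Call:
play_rows:
  commands:
    - [[0.3,0,0.12,0,0],[0.3,0,0.24,0,0],[0.3,0,0.36,0,0],[0.3,0,0.48,0,0],[0.3,0,0.59,0,0],[0.3,0,0.68,0,0],[0.3,0,0.74,0,0],[0.3,0,0.78,0,0],[0.3,0,0.79,0,0],[0.3,0,0.79,0,0],[0.3,0,0.79,0,0]]

```text
clock: 19.92
tcp_pos: [0.5641, -0.0217, 0.14]
orientation: [-0.19, 3.136, -0.001]
contact_force: [0.8, -0.3, -1.0]
grip_width: 0.063
gripper_force: 22.4
```

```bash
python3 - <<'E'
from pad import *
go(.5650,-.0205,.036); look("w5","beaker",["pad_mid"])
E
```

```text
t 19.92 tcp [ 0.5641 -0.0217  0.14  ] yaw_y 96.93 shift [-0.005  0.006  0.52 ] w 0.063
beaker 0.68 [190.7, 192.4, 367.6, 363.6]
pad_mid 0.55 [231.1, 142.8, 329.6, 221.4] [array([564.7, -19.9]), array([87., 88.]), np.float64(13.0)]
```

View pics/w5.png

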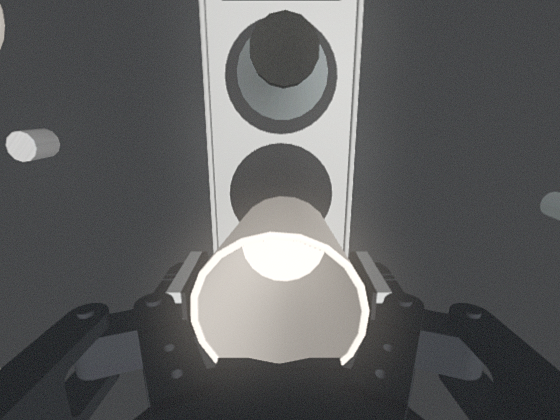

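Call:
play_rows:
  commands:
    - [[0.3,-0.005,0.006,0.07,0],[0.3,-0.005,0.006,0.15,0],[0.3,-0.005,0.006,0.23,0],[0.3,-0.005,0.006,0.31,0],[0.3,-0.005,0.006,0.38,0],[0.3,-0.005,0.006,0.43,0],[0.3,-0.005,0.006,0.47,0],[0.3,-0.005,0.006,0.5,0],[0.3,-0.005,0.006,0.515,0],[0.3,-0.005,0.006,0.52,0],[0.3,-0.005,0.006,0.52,0]]

```text
clock: 20.98
tcp_pos: [0.5653, -0.019, 0.0363]
orientation: [-0.192, 3.135, 0.0]
contact_force: [0.7, -0.3, -0.4]
grip_width: 0.0628
gripper_force: 22.4
```

Call:
play_rows:
  commands:
    - [[-0.6,0,0,0,0],[-0.8,0,0,0,0],[-1,0,0,0,0],[-1,0,0,0,0],[-1,0,0,-0.06,0],[-1,0,0,-0.16,0],[-1,0,0,-0.28,0],[-1,0,0,-0.42,0],[-1,0,0,-0.56,0],[-1,0,0,-0.7,0],[-1,0,0,-0.85,0],[-1,0,0,-0.85,0]]

```text
clock: 21.98
tcp_pos: [0.5683, -0.0191, 0.2131]
orientation: [-0.191, 3.125, 0.0]
contact_force: [1.3, -0.5, 1.0]
grip_width: 0.0856
gripper_force: 0.0
```

```bash
python3 - <<'E'
from fit import *
go(.456,-.288,.2)
o=get_obs(); p=viewer.grab_frame("wrist")
q=viewer.trace(p,"beaker")[0]; print(q["score"],q["rect"],*fit([(p,q["pixels"],o)],"beaker",(.565,-.0205),.006)) 
E
```

```text
t 21.98 tcp [ 0.5683 -0.0191  0.2131] yaw_y 96.98 shift [ 0.721 -1.266  0.058] w 0.0856
0.86 [247.5, 151.6, 318.6, 221.0] [ 0.56425717 -0.01634328] 0.9660196304321289
```

Call:
play_rows:
  commands:
    - [[-0.5,0.08,-0.14,0,0],[-0.2,0.18,-0.32,0,0],[0,0.28,-0.5,0,0],[0,0.38,-0.68,0,0],[0,0.48,-0.85,0,0]]

```text
clock: 22.5
tcp_pos: [0.4883, -0.201, 0.2049]
orientation: [0.192, -3.133, -0.001]
contact_force: [1.7, -0.6, -0.3]
grip_width: 0.0428
gripper_force: 0.0
```

Call:
play_rows:
  commands:
    - [[0,0.1,-0.16,0,0],[0,0.18,-0.3,0,0],[0,0.24,-0.4,0,0],[0,0.245,-0.41,0,0],[0,0.245,-0.41,0,0],[0,0.245,-0.41,0,0],[0,0.245,-0.41,0,0]]

```text
clock: 23.08
tcp_pos: [0.4522, -0.2851, 0.2053]
orientation: [0.196, -3.135, -0.002]
contact_force: [-0.4, -0.4, 0.1]
grip_width: 0.0425
gripper_force: 0.0
```

```bash
python3 - <<'E'
from fit import *
o=get_obs(); p=viewer.grab_frame("wrist"); save(p,"w6.png")
for q in viewer.trace(p,"lid")[:3]: print(q["score"],q["rect"],p["pixels"][q["pixels"]].mean(0).round(),*fit([(p,q["pixels"],o)],"lid",(.456,-.288),0)) 
go(.456,-.288,.009)
E
```

```text
0.91 [363.5, 44.1, 441.6, 133.2] [128.  89.  62.] [ 0.456 -0.288] 0.0
0.66 [236.7, 141.8, 313.2, 219.3] [221. 215. 208.] [ 0.45524106 -0.28862778] 0.9777930974960327
0.64 [254.1, 0.0, 335.9, 89.6] [ 64. 107. 184.] [ 0.456 -0.288] 0.0
t 23.18 tcp [ 0.4524 -0.2852  0.2056] yaw_y 97.17 shift [-0.017 -0.017  0.983] w 0.0425
```

View pics/w6.png

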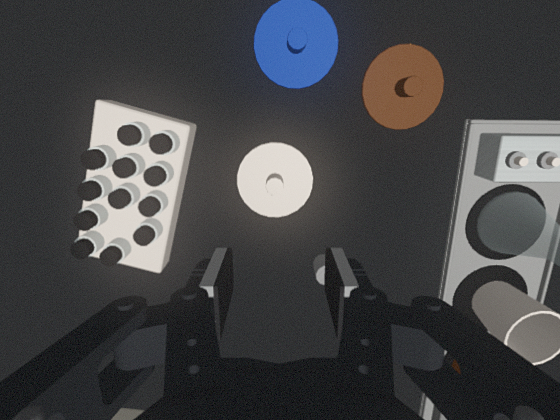

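Call:
play_rows:
  commands:
    - [[0,-0.014,-0.018,0.12,0],[0,-0.014,-0.018,0.28,0],[0,-0.014,-0.018,0.44,0],[0,-0.014,-0.018,0.6,0],[0,-0.014,-0.018,0.74,0],[0,-0.014,-0.018,0.86,0],[0,-0.014,-0.018,0.94,0],[0,-0.014,-0.018,0.97,0],[0,-0.014,-0.018,0.975,0],[0,-0.014,-0.018,0.975,0]]

```text
clock: 24.02
tcp_pos: [0.4554, -0.2897, 0.0112]
orientation: [-0.193, 3.135, 0.0]
contact_force: [0.3, -0.3, 0.5]
grip_width: 0.0425
gripper_force: 0.0
```

Call:
play_rows:
  commands:
    - [[0.3,0,0,0,0],[0.5,0,0,0,0],[0.7,0,0,0,0],[1,0,0,0,0],[1,0,0,0,0],[1,0,0,0,0],[1,0,0,0,0]]
  grip_force: 30

```text
clock: 24.6
tcp_pos: [0.4558, -0.2903, 0.0122]
orientation: [-0.192, 3.134, -0.001]
contact_force: [-1.4, 1.1, 7.2]
grip_width: 0.0171
gripper_force: 29.3
```

```bash
python3 - <<'E'
from h import *
go(.565,-.0185,.15); o=get_obs(); print(o["gripper_force"],o["contact_force"])
E
```

```text
t 24.6 tcp [ 0.4558 -0.2903  0.0122] yaw_y 97.02 shift [-0.709  1.282 -0.689] w 0.0171
29.29703414440155 [-1.37521609  1.14049935  7.17198247]
```

Call:
play_rows:
  commands:
    - [[1,0,0,-0.05,0],[1,0,0,-0.15,0],[1,0,0,-0.27,0],[1,0,0,-0.4,0],[1,0,0,-0.53,0],[1,0,0,-0.66,0],[1,-0.03,0.05,-0.76,0],[1,-0.08,0.14,-0.83,0],[1,-0.13,0.24,-0.85,0],[1,-0.19,0.34,-0.85,0],[1,-0.25,0.45,-0.85,0],[1,-0.31,0.56,-0.85,0]]

```text
clock: 25.6
tcp_pos: [0.5029, -0.1704, 0.1821]
orientation: [-0.191, 3.135, -0.001]
contact_force: [0.1, 0.2, -0.8]
grip_width: 0.0164
gripper_force: 29.4
```

Call:
play_rows:
  commands:
    - [[1,-0.06,0.11,0,0],[1,-0.12,0.22,0,0],[1,-0.18,0.33,0,0],[1,-0.24,0.44,0,0],[1,-0.3,0.54,0,0],[1,-0.35,0.62,0,0],[1,-0.385,0.68,0,0],[1,-0.395,0.71,0,0],[1,-0.4,0.72,0,0],[1,-0.4,0.72,0,0],[1,-0.4,0.72,0,0]]

```text
clock: 26.52
tcp_pos: [0.5641, -0.02, 0.181]
orientation: [0.19, -3.135, 0.001]
contact_force: [-0.6, -0.5, -0.7]
grip_width: 0.0166
gripper_force: 29.4
```

```bash
python3 - <<'E'
from fit import *
go(.565,-.0185,.0885)
o=get_obs(); p=viewer.grab_frame("wrist"); save(p,"w7.png")
t=viewer.grab_frame("top");s=viewer.grab_frame("scene"); save(t,"top7.png")
for n,q in (("top",t),("scene",s)):
    for th,x0 in (("beaker",(.565,-.0185)),("flask",(.47,-.032)),("bottle",(.659,-.01))):
        ex=proj(q,[[*x0,.04]])[0]
        L=viewer.trace(q,th)
        if L:
            b=min(L,key=lambda a:np.hypot(*(np.argwhere(a["pixels"]).mean(0)[::-1]-ex)))
            print(n,th,b["rect"],*fit([(q,b["pixels"],None)],th,x0,.006))
E
```

```text
t 26.52 tcp [ 0.5641 -0.02    0.181 ] yaw_y 96.92 shift [-0.006  0.007  0.462] w 0.0166
scene beaker [256.3, 207.2, 286.6, 253.3] [ 0.55676846 -0.01965292] 0.7726134657859802
scene flask [235.7, 167.5, 264.9, 225.8] [ 0.46385936 -0.03201029] 0.7702709436416626
scene bottle [280.1, 212.5, 315.6, 287.4] [ 0.65548975 -0.0112457 ] 0.9294540286064148
```

View pics/w7.png

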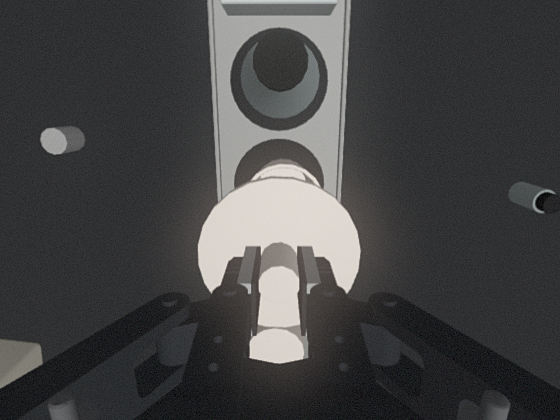

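Call:
play_rows:
  commands:
    - [[1,-0.006,0.01,0.07,0],[1,-0.006,0.01,0.14,0],[1,-0.006,0.01,0.21,0],[1,-0.006,0.01,0.28,0],[1,-0.006,0.01,0.34,0],[1,-0.006,0.01,0.39,0],[1,-0.006,0.01,0.42,0],[1,-0.006,0.01,0.44,0],[1,-0.006,0.01,0.453,0],[1,-0.006,0.01,0.461,0],[1,-0.006,0.01,0.461,0],[1,-0.006,0.01,0.461,0]]

```text
clock: 27.97
tcp_pos: [0.5659, -0.0164, 0.0891]
orientation: [-0.192, 3.135, 0.0]
contact_force: [-0.2, -0.1, -1.2]
grip_width: 0.0163
gripper_force: 29.4
```

Call:
play_rows:
  commands:
    - [[0.6,0,0,0,0],[0.4,0,0,0,0],[0.2,0,0,0,0],[0.1,0,0,0,0],[0,0,0,0,0],[0,0,0,-0.05,0],[0,0,0,-0.15,0],[0,0,0,-0.3,0],[0,0,0,-0.45,0],[0,0,0,-0.6,0],[0,0,0,-0.75,0],[0,0,0,-0.75,0]]

```text
clock: 28.97
tcp_pos: [0.569, -0.0165, 0.2459]
orientation: [-0.191, 3.125, 0.001]
contact_force: [0.1, -0.1, -0.2]
grip_width: 0.0426
gripper_force: 0.0
```

Call:
play_rows:
  commands:
    - [[0,0,0,-0.05,0],[0,0,0,-0.05,0],[0,0,0,-0.05,0],[0,0,0,-0.05,0],[0,0,0,-0.05,0],[0,0,0,-0.05,0]]

```text
clock: 29.47
tcp_pos: [0.565, -0.0165, 0.2478]
orientation: [0.192, -3.134, 0.0]
contact_force: [0.3, -0.4, 0.2]
grip_width: 0.0428
gripper_force: 0.0
```

```bash
python3 - <<'E'
from pad import *
go(.565,-.0185,.25)
o=get_obs(); p=viewer.grab_frame("wrist"); save(p,"w8.png"); s=viewer.grab_frame("scene"); save(s,"s8.png")
for th,x0,z in (("lid",(.565,-.0185),.076),("beaker",(.565,-.0185),.006),("flask",(.47,-.032),.006)):
    L=viewer.trace(p,th)
    if L: print(th,L[0]["score"],L[0]["rect"],*fit([(p,L[0]["pixels"],o)],th,x0,z))
a=cv2.imread('pics/w8.png');b=cv2.imread('pics/s8.png')[150:330,180:420]
cv2.imwrite('pics/c8.png',np.hstack([cv2.resize(a,(400,300)),cv2.resize(b,(400,300),interpolation=cv2.INTER_CUBIC)]))
E
```

```text
t 29.47 tcp [ 0.565  -0.0165  0.2478] yaw_y 97.01 shift [ 0.001 -0.01  -0.011] w 0.0428
lid 0.87 [236.4, 142.7, 320.8, 226.0] [ 0.5653165  -0.01587831] 0.9652572274208069
beaker 0.25 [213.8, 0.1, 332.5, 324.4] [0.63725227 0.03566194] 0.08787238597869873
flask 0.59 [244.4, 48.0, 304.9, 116.8] [ 0.46749949 -0.03102545] 0.9735488891601562
```

View pics/c8.png

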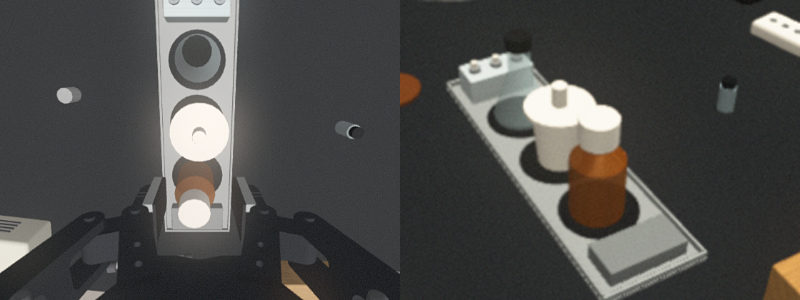

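The picture shows all three vessels upright on their pads. The lid sits level on the beaker and the gripper is clear of everything, so I'm handing in.

```bash
python3 -c "
from bench import r
print(r.hand_in())"
```

```text
the job is handed in; nothing more can be done
None
```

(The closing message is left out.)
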